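# Pin the carriage of a bench rig by feel

## Task

Take the green-headed locating pin out of the wooden stand and feel for the hidden stop position of the rig: slide the pin's tip lightly along the middle of the black sprung plate in the rig's window until it drops into the unmarked hole, then push it fully home and let go. Press gently, and leave the orange pin and the other things on the bench where they are.

Things in the scene. Friction and masses are not known exactly. Their poses are not given: they have to be found in the camera images.
- pin: the locating pin: steel shaft 10 mm in diameter, 24 mm long, tip chamfered, under a round green head 24 mm in diameter and 40 mm tall, whose flat underside is the shoulder. 64 mm overall, about 60 g. Origin at the centre of the tip, z along the pin to the head. It starts loose in one hole of the stand, shoulder on the stand's top, tip 6 mm above the bench.
- short_pin: a spare pin that must stay in the stand: the same, but with an orange head and an 18 mm shaft. Origin at the centre of its tip.
- stand: wooden block fixed to the bench, 50 (x) x 130 (y) x 30 mm high, with two holes on its own y axis, 35 mm either side of its centre, 12 mm in diameter. Origin at the centre of its underside, z up; one pin in each hole, either way round.
- rig: aluminium rig fixed to the bench, 104 (x) x 250 (y) x 48 mm high, black hand knob on its -y end. Origin at the centre of its underside, z up, y along the rig. A window in its top, 48 mm (x) by 110 mm (y), lies between two blue cover sheets; the black sprung plate fills it. More than 20 N between pin and rig, in any direction, damages it.
- window (a point): centre of the window, on the black plate's top: 44 mm above the rig's underside, 4 mm below its top. Axes as the rig's. The plate's one blind hole (12 mm wide, 1 mm chamfer, 27 mm deep) lies on the window's middle line x = 0, anywhere from y = -25 to +25 mm. The tip enters it within about 1.5 mm of its centre. Home: shoulder on the plate, tip 24 mm below its top.
- plate (a joint): how far the black plate is pressed down (m): 0 at rest, 0.010 at its lower stop. It is sprung upwards: about 3 N starts it moving and each further mm takes 0.8 N (about 11 N at the lower stop, rigid beyond). It does not move sideways.
- dish_a: open clear petri dish, 88 mm in diameter, 14 mm high; bystander. Origin under its centre.
- dish_b: another such petri dish; bystander.
- dish_stack: stack of clear petri dishes, 88 mm in diameter, 56 mm high; bystander. Origin under its centre.
- ruler: green ruler, 30 x 300 x 4 mm, lying along its own y; bystander. Origin under its centre.
- nail_box: open cardboard box of small nails, 50 x 80 x 25 mm; bystander. Origin under its centre.
- weight: brass laboratory weight, 44 mm in diameter, 54 mm high; bystander. Origin under its centre.

How it is judged:
By the outcome, as a careful person would: the job done as asked, in the order asked, and still so for the second after the job is handed in, with the robot touching nothing.
It also fails if it takes over 51 s, if anything falls off the work surface, if the arm or the gripper's body presses on something with over 40 N, if the wrist force passes 120 N, or if a joint passes its speed limit or range.

## Robot

A 6-joint arm with a two-finger parallel gripper is mounted at the origin on the work surface. World frame = base frame: x ahead of the robot, y to its left, z up, the work surface at z = 0. Lengths are in m, angles in rad, forces in N, time in s.
With the tool pointing down it reaches from about 0.425 to 0.95 m from the base axis. Payload 3.5 kg.
Tool frame: the origin (TCP) lies at the very end of the fingers, on their centre line; the grasp point (between the pads) lies ctrl.grip_point_offset behind it (ctrl.grip_point_offset is the distance from the TCP to the grasp point, in m); z points along the fingers, y is the direction in which the jaws open and shut (so a half turn about z gives the same grasp; the last joint's range is limited). The gripper opens to 85 mm and grips with 20 to 120 N. Pads are 22 mm wide; open, the fingers measure 114 mm over their backs; the gripper's body (76 mm by 85 mm) begins 54 mm behind the grasp point. The pads swing forward as they close: fully open they stand 13 mm farther back than shut.
Start: joints at [-1.421, 0.286, 1.577, -0, 1.279, -0.15], TCP at [0.199, -0.645, 0.231] pointing down, gripper open.
Joint ranges: [-2.77, 2.77], [-0.9, 2.22], [0.21, 2.48], [-1.53, 4.67], [0.24, 2.81], [-2.84, 2.84]. Speed limits (rad/s): [2.79, 2.79, 3.14, 3.14, 3.14, 3.14].

## Interface

Orientations are given as a unit quaternion [x, y, z, w].
In Python, from plant import telemetry, imaging, ticket, finder, ctrl gives the robot as it stands. The module is installed in compiled form; this text tells all that it offers.
- The arm moves only by the shell command python3 -m crank 'ROWS' [FORCE]. ROWS is JSON, a list of rows, each a list of 7 numbers: the shift along the tool's x, y, z scaled (see below), then the turn, a rotation vector about the tool's x, y, z scaled (see below), then the opening, from 0 (shut) to 1 (fully open). A call has 1 to 12 rows; each row is the pose to reach, as a shift and turn from the pose commanded when the call began, along the tool's axes at that moment; what a row does not reach only later rows make up. The controller multiplies each number of a shift by 0.15 m and each number of a turn by 90 degrees. A row lasts 1/10 s, in which the tool goes at most 50 mm and 8.59 degrees, less where a joint would pass 70% of its speed; a pose out of reach is approached as far as the arm can. A call with a number of a shift or a turn outside -1 to 1 is refused whole. A call with a gripper value outside its range is refused whole. The fingers move at their own pace and stop on an object; FORCE is the grip in N (left out, the last holds). Time passes only in rows, so rows that repeat a pose let the fingers close. It gives the time, the measured TCP pose, the force and the opening at its end, in the units of the state.
- telemetry.get_state(): the state, without advancing time (a new reading comes with each control period).
- imaging.read_camera(name): name is "scene" or "side" or "wrist"; returns a dict with "pixels" (384x512x3 uint8, red, green, blue), "vfov" (degrees; the focal length in pixels is half the picture's height over the tangent of half this angle, whatever the lens; pixels are square), "cx", "cy" (the principal point, pixels), "distortion" ([k1, k2, p1, p2, k3] as OpenCV has them; the pictures are not rectified), "rvec" (rotation vector, rad) and "tvec" (3), from world to camera coordinates, as OpenCV has them. Camera axes: x right, y down, z forward; pixel columns grow to the right and rows downward; lengths in m; the calibration is good to about 2 mm. A picture is of the moment at which its call begins. There is no depth.
- ticket.sign_off(): hands the job in, once; it reports no verdict.
Trained networks look in a picture, given as the dict that the camera call returned (one of the last four; its "shot" number tells which), for a name from the list of things; names that differ only in an ending like _2 or _b are one class to them, and where a whole thing is asked for, a point or a joint stands for the part that bears it (a point fixed in the world has none). Each returns a list of dicts, best first, with "confidence" (0 to 1); they miss things now and then, are a little off and sometimes report something else, mostly with a low value. They report only what shows in the picture. A call takes as long as a camera call.
- finder.masks_of(label, picture): "pixels" (384x512 bool, what is visible of it) and "extent" ([left, top, right, bottom] in pixels, round what is visible of it).
- finder.pinpoint(label, picture): "location" ([row, column] in pixels: a listed point, or the origin of a listed thing).
The state is a dict: "time": time; "qpos": joint angles; "dq": joint speeds; "joint_efforts": joint torques, N m; "eef_pos": TCP position; "tcp_rot": TCP orientation; "contact_force": force on the tool from outside, world axes, zero at the start; "wrist_torque": the same for the moment, N m; "opening": opening from 0.0 (shut) to 1.0 (fully open).
Only numpy, scipy, OpenCV 4.12 (cv2) and the standard library are available. Lean on these libraries where they do the work, as an engineer would, in place of code of your own. Each camera call takes 0.05 s, during which the arm holds its last target.

## Working session

There is one attempt and no reset: what is moved stays moved. The work goes in short steps, Python scripts to look and compute and a shell command to move; the robot and the scene stay as the last step left them, time stands still between calls to the robot, and variables do not carry over. Pictures are saved under pics/ and viewed, and the job is handed in when it is done.

```bash
mkdir -p pics; ls; cat > h.py <<'E'
import numpy as np, cv2
from scipy.spatial.transform import Rotation as R
from plant import telemetry, imaging, ticket, finder, ctrl
def cam(n):
    p=imaging.read_camera(n); h=p["pixels"].shape[0]; f=h/2/np.tan(np.radians(p["vfov"])/2)
    p["K"]=np.array([[f,0,p["cx"]],[0,f,p["cy"]],[0,0,1.]]); p["D"]=np.array(p["distortion"],float)
    p["Rm"]=cv2.Rodrigues(np.array(p["rvec"],float))[0]; p["t"]=np.array(p["tvec"],float).ravel(); return p
def ray(p,rc):
    u=cv2.undistortPoints(np.array([[[rc[1],rc[0]]]],float),p["K"],p["D"]).ravel()
    d=p["Rm"].T@np.array([u[0],u[1],1]); o=-p["Rm"].T@p["t"]; return o,d/np.linalg.norm(d)
def onz(p,rc,z):
    o,d=ray(p,rc); return o+d*(z-o[2])/d[2]
def proj(p,X):
    return cv2.projectPoints(np.atleast_2d(np.array(X,float)),np.array(p["rvec"],float),p["t"],p["K"],p["D"])[0].reshape(-1,2)
def save(p,n): cv2.imwrite("pics/"+n+".png",cv2.cvtColor(p["pixels"],cv2.COLOR_RGB2BGR))
def st():
    s=telemetry.get_state(); print({k:np.round(s[k],4).tolist() for k in s}); return s
E
python3 - <<'E'
from h import *
st(); print(ctrl.grip_point_offset)
for n in ["scene","side","wrist"]:
    p=cam(n); save(p,n+"0"); print(n,-p["Rm"].T@p["t"],p["vfov"])
    for l,z in [("pin",.006),("short_pin",.012),("stand",0),("rig",0),("window",.044)]:
        for d in finder.pinpoint(l,p)[:2]:
            print(l,np.round(d["confidence"],2),np.round(d["location"],1),np.round(onz(p,d["location"],z),4))
E
```

```text
pics
{'time': 0.0, 'qpos': [-1.421, 0.2872, 1.5782, -0.0, 1.2786, -0.15], 'dq': [0.0012, 0.0003, 0.0007, -0.0003, 0.0013, 0.0015], 'joint_efforts': [-0.0012, -40.5985, -29.2628, -0.0002, 0.0058, -0.0], 'eef_pos': [0.1993, -0.6442, 0.23], 'tcp_rot': [0.9888, 0.1493, -0.0, -0.0011], 'contact_force': [-0.5917, 0.562, -0.292], 'wrist_torque': [-0.0376, -0.0295, 0.0009], 'opening': 0.9999}
0.0187
scene [1.06790869 0.06263641 0.58052802] 56.78717247688311
pin 0.54 [226.5 336.4] [0.5712 0.1513 0.006 ]
stand 0.59 [229.1 352.5] [0.5682 0.186  0.    ]
rig 0.91 [206.6 215.9] [ 0.5483 -0.1138  0.    ]
window 0.74 [190.3 213.8] [ 0.5414 -0.1163  0.044 ]
side [0.5245561  0.75392865 1.0068852 ] 46.11793181443401
pin 0.66 [245.8 248.9] [0.5644 0.1452 0.006 ]
short_pin 0.53 [268.7 250.9] [0.5559 0.2146 0.012 ]
stand 0.9 [260.1 248.5] [0.5635 0.1838 0.    ]
rig 0.69 [169.2 262.6] [ 0.5375 -0.1234  0.    ]
window 0.64 [157.7 261.9] [ 0.5403 -0.1289  0.044 ]
wrist [ 0.26827054 -0.62378646  0.37339715] 68.55816514383638
```

View pics/scene0.png

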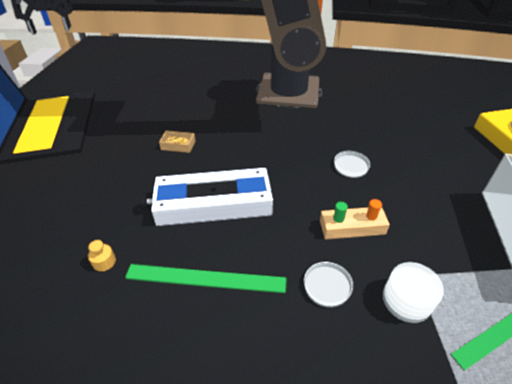

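View pics/side0.png

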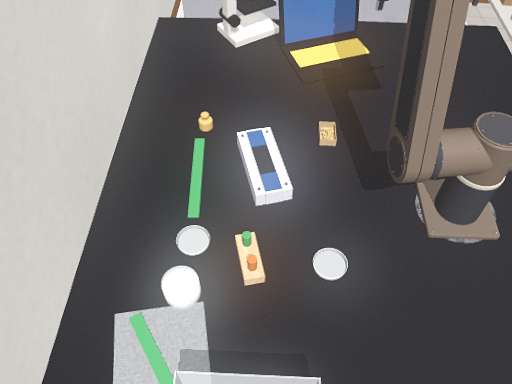

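```bash
python3 - <<'E'
from h import *
for n in ["scene","side"]:
    p=cam(n)
    out={}
    # colour masks
    hsv=cv2.cvtColor(p["pixels"],cv2.COLOR_RGB2HSV)
    for l in ["pin","short_pin","plate","rig","stand"]:
        for d in finder.masks_of(l,p)[:1]:
            m=d["pixels"]; print(n,l,round(d["confidence"],2),np.round(d["extent"]),m.sum())
            np.save(f"m_{n}_{l}.npy",m)
            ys,xs=np.nonzero(m)
            if l in("plate",):
                r=cv2.minAreaRect(np.stack([xs,ys],1).astype(np.float32)); b=cv2.boxPoints(r)
                print([np.round(onz(p,(y,x),.044),4).tolist() for x,y in b])
E
```

```text
scene pin 0.67 [334. 203. 349. 223.] 227
scene short_pin 0.68 [365. 198. 383. 219.] 192
scene plate 0.68 [187. 180. 233. 199.] 707
[[0.5263, -0.1833, 0.044], [0.4991, -0.0763, 0.044], [0.5451, -0.0649, 0.044], [0.5708, -0.1674, 0.044]]
scene rig 0.81 [141. 170. 270. 223.] 5668
scene stand 0.64 [318. 210. 391. 239.] 1477
side pin 0.5 [242. 229. 251. 246.] 123
side short_pin 0.48 [244. 256. 262. 270.] 157
side plate 0.95 [252. 146. 277. 176.] 456
[[0.5767, -0.1672, 0.044], [0.5324, -0.1915, 0.044], [0.5009, -0.0816, 0.044], [0.5432, -0.0596, 0.044]]
side rig 0.63 [236. 124. 292. 205.] 2987
side stand 0.97 [236. 233. 265. 286.] 733
```

The scene picture shows the green pin at (341,212) px at the stand's -y hole and the orange pin at (375,209). The rig's window is at about (210,188), turned about 16°. I'll go above the rig to look with the wrist camera.

```bash
for i in 1 2 3; do :; done
python3 -m crank '[[0.91,-0.885,0,0,0,0,1],[0.91,-0.885,0,0,0,0,1],[0.91,-0.885,0,0,0,0,1],[0.91,-0.885,0,0,0,0,1]]'
python3 -m crank '[[0.91,-0.885,0,0,0,0,1],[0.91,-0.885,0,0,0,0,1],[0.91,-0.885,0,0,0,0,1],[0.91,-0.885,0,0,0,0,1]]'
python3 -m crank '[[0.91,-0.885,0,0,0,0,1],[0.91,-0.885,0,0,0,0,1],[0.91,-0.885,0,0,0,0,1],[0.91,-0.885,0,0,0,0,1],[0.91,-0.885,0,0,0,0,1],[0.91,-0.885,0,0,0,0,1]]'
python3 - <<'E'
from h import *
st()
p=cam("wrist"); save(p,"w1"); np.save("w1.npy",p,allow_pickle=True); print(-p["Rm"].T@p["t"])
for l,z in [("window",.044),("rig",0)]:
    for d in finder.pinpoint(l,p)[:2]:
        print(l,np.round(d["confidence"],2),np.round(d["location"],1),np.round(onz(p,d["location"],z),4))
for d in finder.masks_of("plate",p)[:1]:
    m=d["pixels"]; print(d["confidence"],d["extent"]); ys,xs=np.nonzero(m)
    b=cv2.boxPoints(cv2.minAreaRect(np.stack([xs,ys],1).astype(np.float32)))
    print(b,[np.round(onz(p,(y,x),.044),4).tolist() for x,y in b])
E
```

```text
time: 1.9
eef_pos: [0.2914, -0.4755, 0.2313]
tcp_rot: [0.989, 0.149, 0.0, -0.0]
contact_force: [-0.3, -0.5, -0.6]
opening: 1.003
time: 2.3
eef_pos: [0.3826, -0.3083, 0.2316]
tcp_rot: [0.989, 0.15, 0.0, 0.0]
contact_force: [1.4, -1.0, 0.9]
opening: 1.001
time: 2.9
eef_pos: [0.4733, -0.1427, 0.2314]
tcp_rot: [0.989, 0.151, -0.0, 0.0]
contact_force: [0.2, -0.0, -0.2]
opening: 1.0
{'time': 2.9, 'qpos': [-0.4982, -0.1204, 2.0107, -0.0005, 1.251, 0.7705], 'dq': [-0.0428, 0.0002, 0.003, -0.0048, -0.0036, -0.002], 'joint_efforts': [0.9556, -24.2916, -29.0234, 0.0519, 0.006, 0.0144], 'eef_pos': [0.4733, -0.1427, 0.2314], 'tcp_rot': [0.9886, 0.1506, -0.0, 0.0003], 'contact_force': [0.2098, -0.0458, -0.2236], 'wrist_torque': [0.0071, 0.0312, 0.0375], 'opening': 1.0004}
[ 0.54208413 -0.12134435  0.37349253]
window 0.78 [112.5 262.3] [ 0.5392 -0.1248  0.044 ]
rig 0.77 [112.1 258.4] [ 0.5378 -0.1204  0.    ]
0.68 [211.1, 91.5, 310.5, 140.4]
[[209.04729  134.15506 ]
 [210.20366   89.056496]
 [309.39484   91.59985 ]
 [308.23846  136.69843 ]] [[0.498, -0.0734, 0.044], [0.5461, -0.0622, 0.044], [0.5763, -0.1679, 0.044], [0.5293, -0.1836, 0.044]]
```

View pics/w1.png

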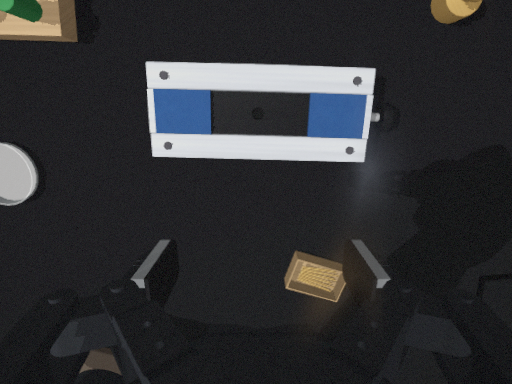

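The wrist view shows the rig with its window between the blue sheets, x 211–309 and y 91–136 px. There is a faint dark spot at about (257,113). I'll enlarge it with more contrast.

```bash
python3 - <<'E'
from h import *
p=np.load("w1.npy",allow_pickle=True).item()
g=p["pixels"][50:175,135:390]
o=np.clip(255*(g/255.)**0.45,0,255).astype(np.uint8)
o=cv2.resize(o,None,fx=3,fy=3,interpolation=cv2.INTER_CUBIC); cv2.imwrite("pics/w1z.png",o[:,:,::-1])
# world edges: undistort-warp to metric top-down at z=.048/.044
c=np.array([.5385,-.124]); yaw=np.radians(16.5)
ex=np.array([np.cos(yaw),np.sin(yaw)]); ey=np.array([-ex[1],ex[0]])
def warp(z,s=.0002,hx=.06,hy=.135):
    ys=np.arange(-hy,hy,s); xs=np.arange(-hx,hx,s)
    Y,X=np.meshgrid(ys,xs)
    P=np.stack([c[0]+X*ex[0]+Y*ey[0],c[1]+X*ex[1]+Y*ey[1],0*X+z],-1).reshape(-1,3)
    q=proj(p,P).reshape(X.shape+(2,)).astype(np.float32)
    return xs,ys,cv2.remap(p["pixels"],q[...,0],q[...,1],cv2.INTER_LINEAR).astype(float)
xs,ys,W=warp(.048)
cv2.imwrite("pics/warp.png",cv2.resize(W[:,::-1].clip(0,255).astype(np.uint8)[:,:,::-1],(800,356)))
# rig outer x edges at several y (top z=.048): brightness half crossing
b=W.sum(2)/3
for y in [-.09,-.05,0,.05,.09]:
    j=abs(ys-y).argmin(); col=b[:,j-15:j+15].mean(1); hi=np.nonzero(col>110)[0]
    # transitions
    t=np.nonzero(np.diff((col>110).astype(int)))[0]
    print("y",y,np.round(xs[t]*1000,1))
xs,ys,V=warp(.044)
for x in [-.015,-.008,.008,.015]:
    i=abs(xs-x).argmin(); bl=V[i-10:i+10,:,2].mean(0)-V[i-10:i+10,:,0].mean(0)
    t=np.nonzero(np.diff((bl>40).astype(int)))[0]; print("x",x,np.round(ys[t]*1000,1))
E
```

```text
y -0.09 [-53.4 -25.2  21.8  50. ]
y -0.05 [-53.  -24.6  22.4  50.4]
y 0 [-52.4 -24.   22.8  51.2]
y 0.05 [-51.8 -23.6  23.4  51.6]
y 0.09 [-51.4 -23.4  23.4  52.2]
x -0.015 [-116.8  -52.4   57.6  121.4]
x -0.008 [-117.   -52.6   57.6  121.4]
x 0.008 [-117.   -52.8   57.2  121.2]
x 0.015 [-117.2  -52.8   57.   121.2]
```

View pics/w1z.png

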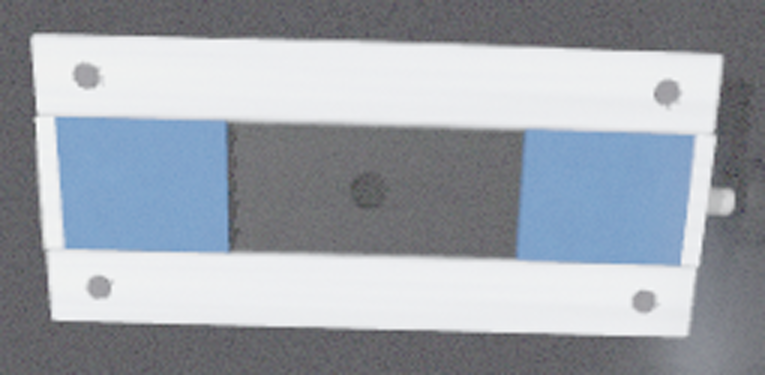

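View pics/warp.png

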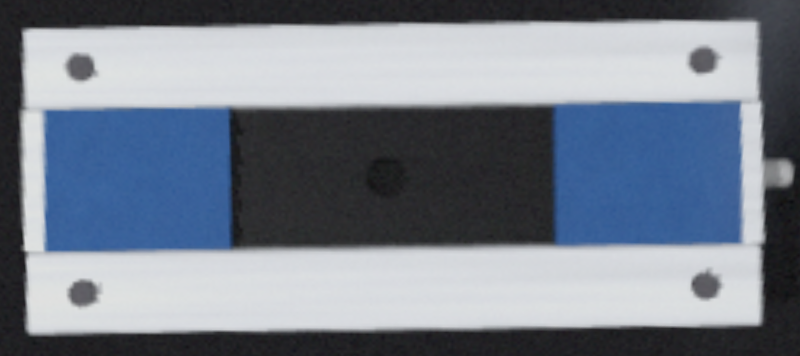

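The window's centre comes out near (0.537, -0.122) with the rig turned about 15.9°. A round dark disc shows near the middle, about +3 mm in y, which is likely the hole. I'll confirm that by feel. Next I'll look at the pin.

```bash

python3 -m crank '[[0.345,-0.837,0.133,0,0,0,1],[0.345,-0.837,0.133,0,0,0,0.6],[0.345,-0.837,0.133,0,0,0,0.6]]'
python3 -m crank '[[0.345,-0.837,0.133,0,0,0,0.6],[0.345,-0.837,0.133,0,0,0,0.6],[0.345,-0.837,0.133,0,0,0,0.6],[0.345,-0.837,0.133,0,0,0,0.6],[0.345,-0.837,0.133,0,0,0,0.6]]'
python3 - <<'E'
from h import *
p=cam("wrist"); save(p,"w2"); np.save("w2.npy",p,allow_pickle=True); st(); print(-p["Rm"].T@p["t"])
hsv=cv2.cvtColor(p["pixels"],cv2.COLOR_RGB2HSV)
for l,z in [("pin",.006),("short_pin",.012),("stand",0)]:
    for d in finder.pinpoint(l,p)[:1]:
        print(l,np.round(d["confidence"],2),np.round(d["location"],1),np.round(onz(p,d["location"],z),4))
    for d in finder.masks_of(l,p)[:1]:
        print(d["confidence"],d["extent"])
E
```

```text
time: 3.4
eef_pos: [0.485, -0.0076, 0.211]
tcp_rot: [0.989, 0.148, -0.0, -0.0]
contact_force: [1.6, -0.5, -0.4]
opening: 0.693
time: 3.9
eef_pos: [0.4977, 0.1265, 0.1912]
tcp_rot: [0.989, 0.149, -0.0, 0.0]
contact_force: [0.4, -0.4, -0.2]
opening: 0.6
{'time': 3.95, 'qpos': [0.0502, -0.0349, 2.0064, -0.0006, 1.1702, 1.3225], 'dq': [-0.0198, -0.0067, 0.0002, 0.0021, -0.0017, 0.002], 'joint_efforts': [0.7006, -26.4319, -27.9247, 0.0268, 0.004, 0.001], 'eef_pos': [0.4979, 0.1259, 0.1914], 'tcp_rot': [0.9889, 0.1488, -0.0001, 0.0003], 'contact_force': [0.6712, 0.0512, 0.0298], 'wrist_torque': [0.0303, -0.0263, 0.0171], 'opening': 0.5994}
[0.56672257 0.14773345 0.33319546]
pin 0.75 [103.6 257.9] [0.5714 0.1518 0.006 ]
0.94 [244.4, 88.5, 269.8, 116.9]
short_pin 0.67 [ 97.5 194.1] [0.557  0.2199 0.012 ]
0.76 [170.4, 83.9, 199.5, 116.5]
stand 0.78 [103.6 227.2] [0.5612 0.1851 0.    ]
0.94 [163.7, 75.3, 287.0, 127.4]
```

View pics/w2.png

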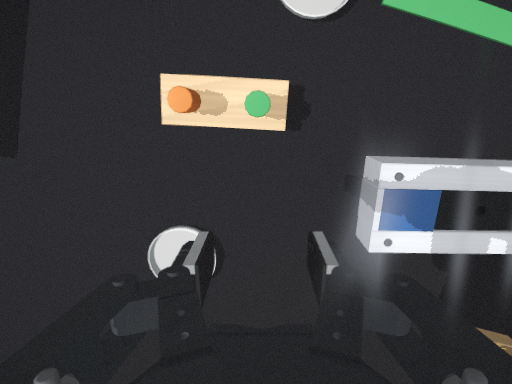

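The green head is at (257,103) px in the -y hole and the orange head at (180,99). I'll fit the head with a cylinder model.

```bash
cat >> h.py <<'E'
from scipy.optimize import least_squares
def fitcyl(p,m,z0,z1,r,x0):
    def sil(xy):
        a=np.linspace(0,2*np.pi,60); c=[]
        for z in (z0,z1): c.append(np.stack([xy[0]+r*np.cos(a),xy[1]+r*np.sin(a),0*a+z],1))
        h=cv2.convexHull(proj(p,np.vstack(c)).astype(np.float32)); M=cv2.moments(h)
        return np.array([M['m10']/M['m00'],M['m01']/M['m00']]),M['m00']
    ys,xs=np.nonzero(m); c=np.array([xs.mean(),ys.mean()])
    s=least_squares(lambda q:sil(q)[0]-c,x0,diff_step=1e-4); return s.x,sil(s.x)[1],m.sum()
def big(m):
    n,l,s,_=cv2.connectedComponentsWithStats(m.astype(np.uint8)); return l==1+s[1:,4].argmax()
def hsvm(p,lo,hi):
    return cv2.inRange(cv2.cvtColor(p["pixels"],cv2.COLOR_RGB2HSV),np.array(lo),np.array(hi))>0
E
python3 - <<'E'
from h import *
p=np.load("w2.npy",allow_pickle=True).item()
m=hsvm(p,(55,120,30),(85,255,255)); m[:80]=0; m[130:]=0; m[:,300:]=0; m=big(m)
print("green wrist",fitcyl(p,m,.03,.07,.012,[.567,.149]))
m=hsvm(p,(0,180,30),(12,255,255));m[:70]=0;m[130:]=0;m[:,220:]=0;m=big(m)
print("orange wrist",fitcyl(p,m,.036,.076,.012,[.557,.218]))
for n,b in [("side",(225,250,235,260)),("scene",(198,228,330,352))]:
    p=cam(n); m=hsvm(p,(55,120,30),(85,255,255)); k=np.zeros_like(m); k[b[0]:b[1],b[2]:b[3]]=1; m=big(m&k)
    print(n,fitcyl(p,m,.03,.07,.012,[.567,.149]))
E
```

```text
green wrist (array([0.56984722, 0.1509379 ]), 586.5877393717528, np.int64(407))
orange wrist (array([0.5576808 , 0.20652404]), 790.693463376665, np.int64(46))Traceback (most recent call last):
  File "<stdin>", line 8, in <module>
  File "h.py", line 28, in big
    n,l,s,_=cv2.connectedComponentsWithStats(m.astype(np.uint8)); return l==1+s[1:,4].argmax()
                                                                              ~~~~~~~~~~~~~~^^
ValueError: attempt to get argmax of an empty sequence
```

```bash
python3 - <<'E'
from h import *
for n in ["wrist","side","scene"]:
    p=cam(n)
    for l,z0,x0 in [("pin",.03,[.567,.149]),("short_pin",.03,[.557,.218])]:
        for d in finder.masks_of(l,p)[:1]:
            m=d["pixels"]; x,a,c=fitcyl(p,m,z0,z0+.04,.012,x0); print(n,l,np.round(x,4),round(a),c,round(d["confidence"],2))
        g=p["pixels"].astype(int)
        k=(g[...,1]>1.35*g[...,0])&(g[...,1]>1.35*g[...,2])&(g[...,1]>25) if l=="pin" else (g[...,0]>1.9*g[...,1])&(g[...,0]>60)
        e=[int(v) for v in d["extent"]]; kk=np.zeros_like(k); kk[e[1]-3:e[3]+4,e[0]-3:e[2]+4]=1; k=big(k&kk)
        x,a,c=fitcyl(p,k,z0,z0+.04,.012,x0); print("  colour",np.round(x,4),round(a),c)
E
```

```text
wrist pin [0.5705 0.152 ] 586 560 0.64
  colour [0.5701 0.1517] 585 515
wrist short_pin [0.5704 0.1516] 585 499 0.63Traceback (most recent call last):
  File "<stdin>", line 9, in <module>
  File "h.py", line 28, in big
    n,l,s,_=cv2.connectedComponentsWithStats(m.astype(np.uint8)); return l==1+s[1:,4].argmax()
                                                                              ~~~~~~~~~~~~~~^^
ValueError: attempt to get argmax of an empty sequence
```

```bash

python3 -m crank '[[0.51,-0.02,0.4,0,0,0,0.6],[0.51,-0.02,0.4,0,0,0,0.6],[0.51,-0.02,0.4,0,0,0,0.6],[0.51,-0.02,0.4,0,0,0,0.6]]'
python3 - <<'E'
from h import *
p=cam("wrist"); save(p,"w3"); s=st(); print(proj(p,[s["eef_pos"],[.5703,.1518,.07]]))
E
```

```text
time: 4.85
eef_pos: [0.5692, 0.1525, 0.1293]
tcp_rot: [0.989, 0.15, -0.002, -0.0]
contact_force: [-0.9, 0.1, 1.2]
opening: 0.603
{'time': 4.9, 'qpos': [0.0896, 0.2028, 1.8698, -0.0001, 1.0697, 1.3604], 'dq': [-0.0018, -0.0577, -0.0022, 0.0021, -0.0039, 0.0001], 'joint_efforts': [-0.053, -32.498, -25.802, 0.0017, 0.0041, 0.0003], 'eef_pos': [0.5697, 0.1525, 0.1315], 'tcp_rot': [0.9888, 0.1495, -0.0003, 0.0], 'contact_force': [-0.0682, -0.2289, -0.2039], 'wrist_torque': [-0.0016, 0.0083, -0.0371], 'opening': 0.6049}
[[260.15070836 244.82382537]
 [261.33293638 206.49144998]]
```

View pics/w3.png

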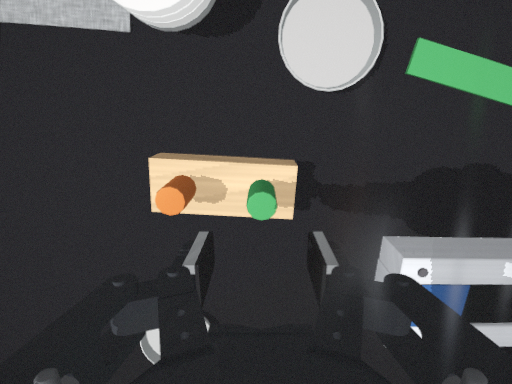

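The head's top at (262,207) px matches the prediction of (261,206), and the jaws are on either side. I'll go down and grip.

```bash

python3 -m crank '[[0,0,0.3,0,0,0,0.6],[0,0,0.5,0,0,0,0.6],[0,0,0.595,0,0,0,0.6],[0,0,0.595,0,0,0,0.6],[0,0,0.595,0,0,0,0.0],[0,0,0.595,0,0,0,0],[0,0,0.595,0,0,0,0],[0,0,0.595,0,0,0,0],[0,0,0.595,0,0,0,0]]' 40
python3 - <<'E'
from h import *
s=st()
E
```

```text
time: 5.8
eef_pos: [0.572, 0.1526, 0.0452]
tcp_rot: [0.989, 0.149, 0.002, 0.0]
contact_force: [-0.9, -0.9, 6.2]
opening: 0.265
{'time': 5.8, 'qpos': [0.0895, 0.3245, 1.9027, -0.0001, 0.9099, 1.3605], 'dq': [0.0017, 0.0001, -0.0008, 0.0001, 0.0011, -0.0001], 'joint_efforts': [0.0978, -32.8062, -21.5324, 0.0471, -0.3239, 0.003], 'eef_pos': [0.572, 0.1526, 0.0452], 'tcp_rot': [0.9888, 0.1494, 0.0023, 0.0002], 'contact_force': [-0.8961, -0.8899, 6.2162], 'wrist_torque': [-0.0418, 0.2602, -0.03], 'opening': 0.2648}
```

```bash

python3 -m crank '[[0,0,-0.1,0,0,0,0],[0,0,-0.2,0,0,0,0],[0,0,-0.4,0,0,0,0],[0,0,-0.6,0,0,0,0],[0,0,-0.7,0,0,0,0],[0,0,-0.7,0,0,0,0],[0,0,-0.7,0,0,0,0]]'
python3 - <<'E'
from h import *
p=cam("wrist"); save(p,"w4"); s=st()
o=cv2.resize(np.clip(255*(p["pixels"][120:384,150:380]/255.)**.6,0,255).astype(np.uint8),None,fx=2,fy=2); cv2.imwrite("pics/w4z.png",o[:,:,::-1])
q=cam("side"); save(q,"s4"); g=cam("scene"); 
o=np.hstack([cv2.resize(q["pixels"][200:290,200:300],(400,360)),cv2.resize(g["pixels"][150:240,300:400],(400,360))]); cv2.imwrite("pics/s4z.png",o[:,:,::-1])
E
```

```text
time: 6.5
eef_pos: [0.5693, 0.1524, 0.1468]
tcp_rot: [0.989, 0.149, -0.0, -0.0]
contact_force: [0.2, 0.1, -0.9]
opening: 0.265
{'time': 6.55, 'qpos': [0.0896, 0.185, 1.8621, -0.0, 1.0975, 1.3605], 'dq': [-0.0014, 0.0169, 0.011, -0.0009, -0.0027, -0.0031], 'joint_efforts': [0.0095, -35.7074, -28.1129, 0.0005, -0.0145, 0.0], 'eef_pos': [0.5687, 0.1524, 0.1457], 'tcp_rot': [0.9888, 0.1494, -0.0015, -0.0001], 'contact_force': [-0.2747, 0.3346, -0.6911], 'wrist_torque': [-0.0635, 0.0091, 0.0002], 'opening': 0.2678}
```

View pics/w4z.png

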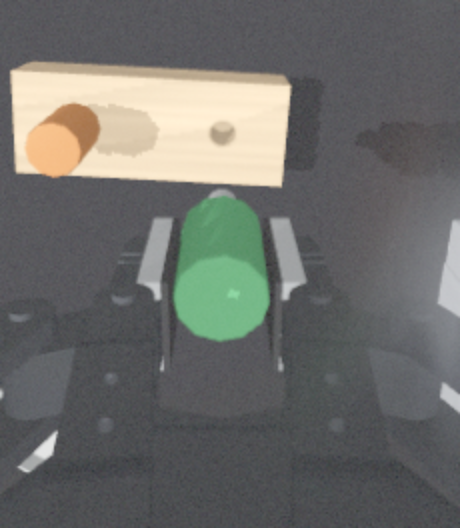

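View pics/s4z.png

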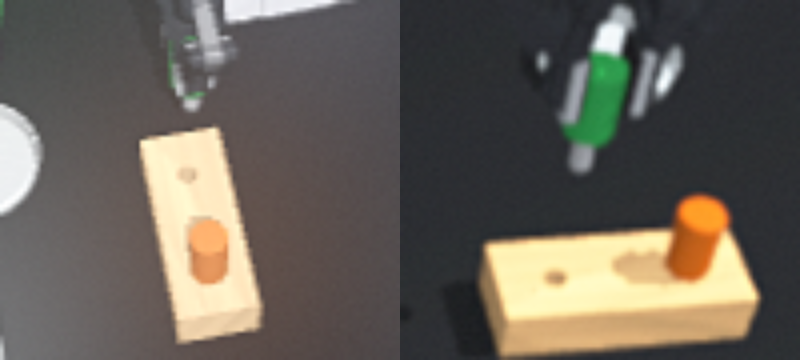

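The pin is held straight, the stand's green hole is empty and the orange pin is in place. Next I'll locate the dark disc and the window axes precisely from w1.

```bash
python3 - <<'E'
from h import *
p=np.load("w1.npy",allow_pickle=True).item()
c=np.array([.5372,-.1219]); yaw=np.radians(15.9)
ex=np.array([np.cos(yaw),np.sin(yaw)]); ey=np.array([-ex[1],ex[0]])
s=.00025
Y,X=np.meshgrid(np.arange(-.03,.03,s),np.arange(-.02,.02,s))
P=np.stack([c[0]+X*ex[0]+Y*ey[0],c[1]+X*ex[1]+Y*ey[1],0*X+.044],-1).reshape(-1,3)
q=proj(p,P).reshape(X.shape+(2,)).astype(np.float32)
g=cv2.remap(p["pixels"],q[...,0],q[...,1],cv2.INTER_LINEAR).astype(np.float32).sum(2)
b=cv2.GaussianBlur(g,(0,0),4); print(b.min(),np.median(b))
w=np.clip(np.median(b)-b-.3*(np.median(b)-b.min()),0,None)
m=big(w>0); print("hole window xy mm",(X*w*m).sum()/(w*m).sum()*1e3,(Y*w*m).sum()/(w*m).sum()*1e3,"diam",2*np.sqrt(m.sum()*s*s/np.pi)*1e3)
w4=None
# held-pin offset from tcp, wrist image
p=cam("wrist"); st_=telemetry.get_state(); g=p["pixels"].astype(int)
k=(g[...,1]>1.35*g[...,0])&(g[...,1]>1.25*g[...,2])&(g[...,1]>25); k[:200]=0;k[300:]=0;k=big(k)
ys,xs=np.nonzero(k); print(xs.min(),xs.max(),ys.min(),ys.max(),k.sum())
t=st_["eef_pos"]
for dz in [.012,.015,.018]:
    x,a,n=fitcyl(p,k,t[2]-dz,t[2]-dz+.04,.012,t[:2]); print(dz,np.round(x-t[:2],4),round(a),n)
    a_=np.linspace(0,2*np.pi,60);H=np.vstack([np.stack([x[0]+.012*np.cos(a_),x[1]+.012*np.sin(a_),0*a_+z],1) for z in (t[2]-dz,t[2]-dz+.04)]);u=proj(p,H);print(u.min(0),u.max(0), proj(p,[[x[0],x[1],t[2]-dz-.024]]))
E
```

```text
79.07822 126.232216
hole window xy mm -0.10266535957517424 2.70509630718986 diam 14.945700473028193
236 284 218 290 2865
0.012 [0.0008 0.    ] 3221 2865
[234.15154221 214.50791308] [286.18103376 292.37111613] [[260.2888843  218.18489229]]
0.015 [-0.0009 -0.0005] 3076 2865
[234.81480877 215.43349041] [285.52213033 291.5806655 ] [[260.28784987 218.92027862]]
0.018 [-0.0026 -0.001 ] 2941 2865
[235.44497685 216.31778235] [284.89597815 290.82308543] [[260.28682543 219.62643299]]
```

The disc is 0.1 mm off the middle line at window y = +2.7 mm, with a diameter of about 13–15 mm. I'll start at y ≈ -13 mm and slide toward +y.

```bash

python3 -m crank '[[-0.368,0.885,0,0,0,0,0],[-0.368,0.885,0,0,0,0,0],[-0.368,0.885,0,0,0,0,0]]'
python3 -m crank '[[-0.368,0.885,0,0,0,0.0142,0],[-0.368,0.885,0,0,0,0.0142,0],[-0.368,0.885,0,0,0,0.0142,0],[-0.368,0.885,0,0,0,0.0142,0],[-0.368,0.885,0.2,0,0,0.0142,0],[-0.368,0.885,0.33,0,0,0.0142,0],[-0.368,0.885,0.33,0,0,0.0142,0],[-0.368,0.885,0.33,0,0,0.0142,0]]'
python3 - <<'E'
from h import *
p=cam("wrist"); save(p,"w5"); s=st(); np.save("w5.npy",p,allow_pickle=True)
o=cv2.resize(np.clip(255*(p["pixels"][120:320,130:390]/255.)**.5,0,255).astype(np.uint8),None,fx=3,fy=3); cv2.imwrite("pics/w5z.png",o[:,:,::-1])
q=cam("side"); g=cam("scene"); 
o=np.hstack([cv2.resize(q["pixels"][110:210,210:310],(400,400)),cv2.resize(g["pixels"][130:230,160:260],(400,400))]); o=np.clip(255*(o/255.)**.5,0,255);cv2.imwrite("pics/s5z.png",o[:,:,::-1])
E
```

```text
time: 7.0
eef_pos: [0.5554, 0.008, 0.1459]
tcp_rot: [0.989, 0.15, -0.001, -0.0]
contact_force: [0.5, -0.2, -1.8]
opening: 0.268
time: 7.8
eef_pos: [0.5425, -0.133, 0.097]
tcp_rot: [0.99, 0.139, -0.001, -0.001]
contact_force: [0.4, -0.2, -1.1]
opening: 0.263
{'time': 7.85, 'qpos': [-0.4222, 0.1834, 1.962, 0.0001, 0.9958, 0.8704], 'dq': [-0.0009, -0.017, -0.0197, -0.0002, -0.0017, -0.0008], 'joint_efforts': [-0.0515, -31.9807, -24.7177, -0.0018, 0.0317, 0.0012], 'eef_pos': [0.5433, -0.1334, 0.0981], 'tcp_rot': [0.9903, 0.1386, 0.0002, 0.0001], 'contact_force': [-0.5259, 0.2659, -0.2043], 'wrist_torque': [-0.0064, -0.0046, -0.0095], 'opening': 0.2655}[ WARN:0@2.516] global loadsave.cpp:1063 imwrite_ Unsupported depth image for selected encoder is fallbacked to CV_8U.
```

View pics/w5z.png

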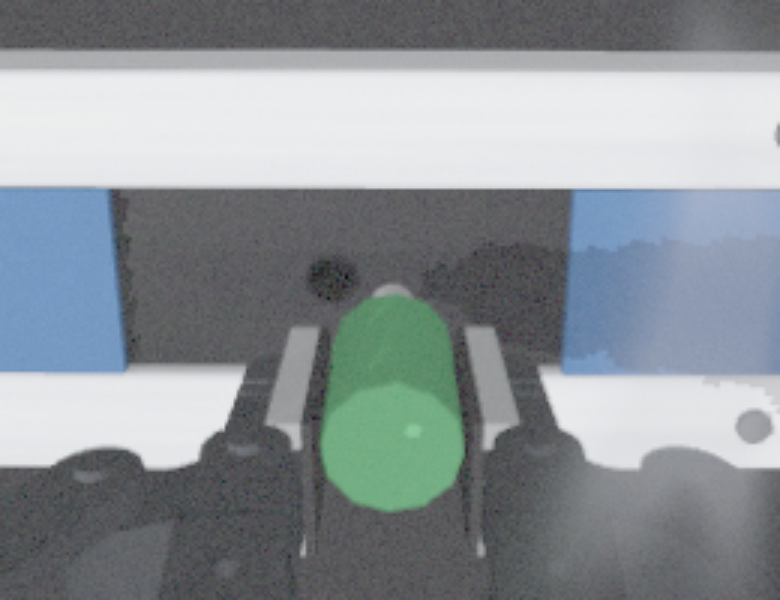

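View pics/s5z.png

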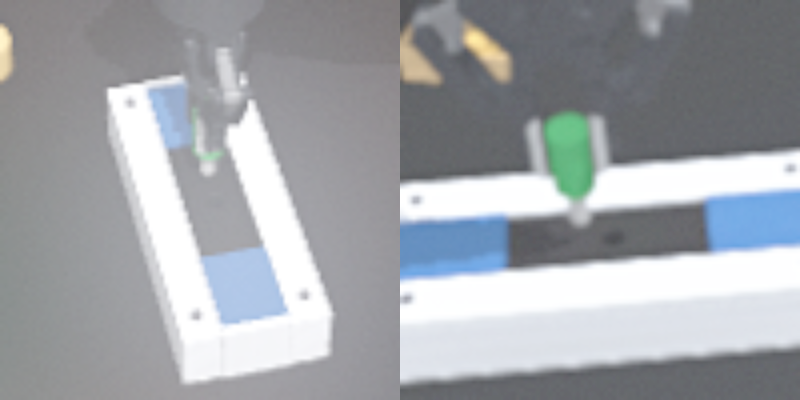

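The wrist view shows the hole at full-image (240,212) px, with the tip's front edge at about (261,215). I'll compare these with the model.

```bash
python3 - <<'E'
from h import *
p=np.load("w5.npy",allow_pickle=True).item()
t=np.array([.5433,-.1334,.0981])
c=np.array([.5372,-.1219]); yaw=np.radians(15.9)
ex=np.array([np.cos(yaw),np.sin(yaw)]); ey=np.array([-ex[1],ex[0]])
T=lambda P:((np.array([P[:2]])-c)@np.stack([ex,ey],1))[0]*1e3
print("hole",T(onz(p,(120+277/3,130+331/3),.044)))
im=p["pixels"].astype(float).sum(2)/3
for col in [145,180,320]:
    v=im[:,col-2:col+3].mean(1); bl=(p["pixels"][:,col-2:col+3,2].astype(float)).mean(1)
    tr=[r for r in range(120,320) if (v[r]>150)!=(v[r+1]>150)]
    print(col,[(r,np.round(T(onz(p,(r+.5,col),.048)),1).tolist()) for r in tr])
for r in [190,200,230]:
    d=p["pixels"][r-2:r+3].astype(float).mean(0); k=(d[:,2]-d[:,0])>25
    tr=[x for x in range(130,390) if k[x]!=k[x+1]]; print(r,[(x,np.round(T(onz(p,(r,x+.5),.044)),1).tolist()) for x in tr])
g=p["pixels"].astype(int)
k=(g[...,1]>1.35*g[...,0])&(g[...,1]>1.25*g[...,2])&(g[...,1]>25); k[:200]=0;k[300:]=0;k=big(k); ys,xs=np.nonzero(k);print(xs.min(),xs.max(),ys.min(),ys.max())
for dz in [.014,.0152,.0165]:
    x,a,n=fitcyl(p,k,t[2]-dz,t[2]-dz+.04,.012,t[:2]); z=t[2]-dz-.024
    a_=np.linspace(0,2*np.pi,90); tip=proj(p,np.stack([x[0]+.005*np.cos(a_),x[1]+.005*np.sin(a_),0*a_+z+.001],1))
    print(dz,"off",np.round(x-t[:2],4),"win",T(x),"tip top row",tip.min(0))
d=(im[205:222,255:268]); print(np.round(im[208:224,259:263].mean(1)))
E
```

```text
hole [0.75308066 2.37771828]
145 [(142, [52.4, 65.8]), (181, [25.2, 68.9]), (243, [-23.0, 74.6]), (274, [-49.9, 77.9])]
180 [(142, [52.4, 41.9]), (181, [25.2, 44.0]), (243, [-22.9, 47.9]), (275, [-50.5, 50.3])]
320 [(143, [51.8, -52.5]), (182, [24.6, -54.2]), (244, [-23.4, -57.2]), (263, [-39.6, -58.3])]
190 [(167, [17.8, 54.8]), (319, [18.0, -55.0])]
200 [(168, [10.2, 54.8]), (318, [10.4, -54.8])]
230 [(170, [-13.6, 55.5]), (317, [-13.4, -55.5])]
236 284 218 290
0.014 off [-0.0005  0.0002] win [  2.26764549 -12.42974723] tip top row [252.99966335 212.2850258 ]
0.0152 off [-0.0012 -0.    ] win [  1.56856377 -12.42864929] tip top row [253.05039982 212.62631961]
0.0165 off [-0.0019 -0.0002] win [  0.81178736 -12.42746006] tip top row [253.10456204 212.98987256]
[34. 31. 35. 35. 34. 35. 53. 93. 92. 88. 66. 55. 55. 53. 54. 54.]
```

Relative to the window midline in this image, the tip is within about 0.5 mm in x and about 15 mm short of the hole in y. I'll go down gently until it touches.

```bash

python3 -m crank '[[0,0,0.06,0,0,0,0],[0,0,0.08,0,0,0,0],[0,0,0.09,0,0,0,0],[0,0,0.09,0,0,0,0]]'
python3 -m crank '[[0,0,0.005,0,0,0,0],[0,0,0.01,0,0,0,0],[0,0,0.01,0,0,0,0]]'
python3 -c "from h import *;st()"
```

```text
time: 8.35
eef_pos: [0.5426, -0.1337, 0.0837]
tcp_rot: [0.99, 0.138, -0.0, -0.0]
contact_force: [0.0, 0.4, -0.4]
opening: 0.264
time: 8.65
eef_pos: [0.5431, -0.1339, 0.0832]
tcp_rot: [0.99, 0.138, 0.0, 0.0]
contact_force: [-1.1, -0.1, 2.1]
opening: 0.267
{'time': 8.65, 'qpos': [-0.4231, 0.2049, 1.9686, 0.0002, 0.9676, 0.8702], 'dq': [0.0012, -0.0012, 0.0019, 0.0005, -0.0025, -0.0008], 'joint_efforts': [-0.1231, -32.2164, -24.5259, -0.0182, -0.1967, -0.0008], 'eef_pos': [0.5431, -0.1339, 0.0832], 'tcp_rot': [0.9904, 0.1383, 0.0002, 0.0001], 'contact_force': [-1.1412, -0.0584, 2.0602], 'wrist_torque': [0.0349, 0.1619, 0.0285], 'opening': 0.2675}
```

Contact at 2 N with the tip at plate height. I'll slide toward +y (tool -y) with slightly more press.

```bash

python3 -m crank '[[0,0,0.005,0,0,0,0],[0.002,-0.01,0.005,0,0,0,0],[0.002,-0.02,0.005,0,0,0,0],[0.002,-0.03,0.005,0,0,0,0],[0.002,-0.04,0.005,0,0,0,0],[0.002,-0.05,0.005,0,0,0,0],[0.002,-0.06,0.005,0,0,0,0],[0.002,-0.06,0.005,0,0,0,0]]'
python3 -m crank '[[0,-0.005,0,0,0,0,0],[0,-0.01,0,0,0,0,0],[0,-0.01,0,0,0,0,0]]'
python3 -c "from h import *;st()"
```

```text
time: 9.45
eef_pos: [0.5409, -0.1249, 0.0821]
tcp_rot: [0.99, 0.138, 0.0, 0.0]
contact_force: [1.4, -1.5, 3.6]
opening: 0.269
time: 9.75
eef_pos: [0.5403, -0.1235, 0.082]
tcp_rot: [0.99, 0.138, 0.0, 0.0]
contact_force: [0.4, -3.0, 2.9]
opening: 0.264
{'time': 9.75, 'qpos': [-0.4079, 0.1965, 1.9813, 0.0001, 0.9636, 0.8854], 'dq': [-0.0025, -0.0011, -0.0012, -0.0004, 0.0014, -0.001], 'joint_efforts': [1.0063, -30.3648, -22.0612, 0.3601, 0.5138, 0.0068], 'eef_pos': [0.5403, -0.1235, 0.082], 'tcp_rot': [0.9904, 0.1383, 0.0001, 0.0], 'contact_force': [0.4175, -3.0377, 2.9027], 'wrist_torque': [-0.4435, -0.2429, 0.0165], 'opening': 0.2643}
```

```bash

for i in 1; do python3 -m crank '[[0,-0.005,0,0,0,0,0],[0,-0.005,0,0,0,0,0]]'
python3 -m crank '[[0,-0.005,0,0,0,0,0],[0,-0.005,0,0,0,0,0]]'; python3 -m crank '[[0,-0.005,0,0,0,0,0],[0,-0.005,0,0,0,0,0]]'; done
```

```text
time: 9.95
eef_pos: [0.54, -0.1228, 0.0819]
tcp_rot: [0.99, 0.138, -0.0, -0.0]
contact_force: [0.7, -2.1, 2.9]
opening: 0.264
time: 10.15
eef_pos: [0.5397, -0.122, 0.0818]
tcp_rot: [0.99, 0.138, -0.0, -0.0]
contact_force: [0.3, -1.6, 3.3]
opening: 0.265
time: 10.35
eef_pos: [0.5384, -0.1203, 0.0808]
tcp_rot: [0.99, 0.138, -0.001, -0.002]
contact_force: [-0.3, -0.3, -0.4]
opening: 0.264
```

The force went to zero and z fell while y jumped ahead, so the tip is in the hole. I'll ease it down in small steps.

```bash
python3 -m crank '[[0,0,0.007,0,0,0,0],[0,0,0.013,0,0,0,0],[0,0,0.02,0,0,0,0],[0,0,0.02,0,0,0,0]]'

```

```text
time: 10.75
eef_pos: [0.5388, -0.1205, 0.0781]
tcp_rot: [0.99, 0.138, -0.001, -0.001]
contact_force: [-0.6, 2.6, -0.8]
opening: 0.264
```

```bash
python3 -m crank '[[0,-0.007,0,0,0,0,0],[0,-0.007,0.01,0,0,0,0],[0,-0.007,0.02,0,0,0,0],[0,-0.007,0.03,0,0,0,0],[0,-0.007,0.03,0,0,0,0]]'

```

```text
time: 11.25
eef_pos: [0.5391, -0.1202, 0.0742]
tcp_rot: [0.99, 0.138, -0.0, -0.0]
contact_force: [-1.4, 3.3, 0.5]
opening: 0.267
```

```bash
python3 -m crank '[[0,0,0,0,0,0,0],[0,0,0,0,0,0,0]]'; python3 -m crank '[[0,-0.007,0,0,0,0,0],[0,-0.007,0,0,0,0,0],[0,-0.007,0,0,0,0,0]]'

```

```text
time: 11.45
eef_pos: [0.5391, -0.1202, 0.0742]
tcp_rot: [0.99, 0.138, -0.0, -0.0]
contact_force: [-2.0, 2.4, 0.4]
opening: 0.263
time: 11.75
eef_pos: [0.5392, -0.1198, 0.0745]
tcp_rot: [0.99, 0.138, 0.0, 0.001]
contact_force: [-0.8, 0.4, -0.1]
opening: 0.264
```

Lateral force is relieved. Continuing down.

```bash
python3 -m crank '[[0,0,0.015,0,0,0,0],[0,0,0.03,0,0,0,0],[0,0,0.04,0,0,0,0],[0,0,0.04,0,0,0,0]]'
python3 -m crank '[[0,0,0.01,0,0,0,0],[0,0,0.02,0,0,0,0],[0,0,0.03,0,0,0,0],[0,0,0.03,0,0,0,0]]'

```

```text
time: 12.15
eef_pos: [0.5393, -0.1197, 0.0682]
tcp_rot: [0.99, 0.138, 0.0, 0.0]
contact_force: [-0.3, -0.1, -0.2]
opening: 0.266
time: 12.55
eef_pos: [0.539, -0.1194, 0.0637]
tcp_rot: [0.99, 0.138, -0.0, 0.0]
contact_force: [-0.6, 0.3, -0.6]
opening: 0.265
```

```bash
python3 -m crank '[[0,0,0.01,0,0,0,0],[0,0,0.02,0,0,0,0],[0,0,0.026,0,0,0,0],[0,0,0.026,0,0,0,0]]'
python3 -m crank '[[0,0,0.005,0,0,0,0],[0,0,0.01,0,0,0,0],[0,0,0.013,0,0,0,0],[0,0,0.013,0,0,0,0]]'

```

```text
time: 12.95
eef_pos: [0.539, -0.1194, 0.0598]
tcp_rot: [0.99, 0.138, -0.0, -0.0]
contact_force: [-0.4, 1.7, -0.8]
opening: 0.266
time: 13.35
eef_pos: [0.5392, -0.1195, 0.0585]
tcp_rot: [0.99, 0.138, 0.0, 0.0]
contact_force: [-1.1, 1.0, 2.5]
opening: 0.263
```

The shoulder is meeting the plate at the expected height with 2.5 N. I'll press slightly more to confirm, then look before letting go.

```bash
python3 -m crank '[[0,0,0.005,0,0,0,0],[0,0,0.008,0,0,0,0],[0,0,0.008,0,0,0,0]]'
python3 - <<'E'
from h import *
q=cam("side"); g=cam("scene"); w=cam("wrist")
o=np.hstack([cv2.resize(q["pixels"][110:210,210:310],(400,400)),cv2.resize(g["pixels"][130:230,160:260],(400,400))]); o=np.clip(255*(o/255.)**.5,0,255).astype(np.uint8);cv2.imwrite("pics/s6z.png",o[:,:,::-1]); save(w,"w6")
E
```

```text
time: 13.65
eef_pos: [0.5392, -0.1195, 0.0571]
tcp_rot: [0.99, 0.138, 0.0, 0.0]
contact_force: [-1.8, 0.7, 4.8]
opening: 0.267
```

View pics/s6z.png

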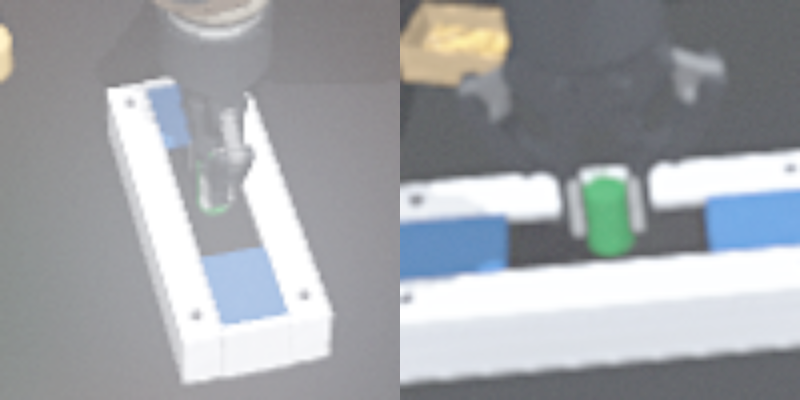

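View pics/w6.png

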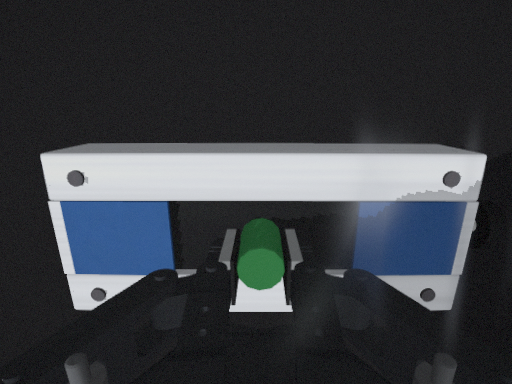

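The shoulder is on the plate: 4.8 N at about 2 mm of plate travel, which fits the spring. I'll ease off, open and retreat.

```bash
python3 -m crank '[[0,0,-0.007,0,0,0,0],[0,0,-0.012,0,0,0,0],[0,0,-0.012,0,0,0,0]]'
python3 -m crank '[[0,0,0,0,0,0,0.4],[0,0,0,0,0,0,0.55],[0,0,0,0,0,0,0.6],[0,0,0,0,0,0,0.6],[0,0,0,0,0,0,0.6]]'
python3 -m crank '[[0,0,-0.05,0,0,0,0.6],[0,0,-0.2,0,0,0,0.6],[0,0,-0.5,0,0,0,0.6],[0,0,-0.8,0,0,0,0.6],[0,0,-0.8,0,0,0,0.6]]'
python3 -m crank '[[-0.45,0,-0.1,0,0,0,0.6],[-0.45,0,-0.1,0,0,0,0.6],[-0.45,0,-0.1,0,0,0,0.6],[-0.45,0,-0.1,0,0,0,0.6]]'
python3 - <<'E'
from h import *
q=cam("side"); g=cam("scene"); w=cam("wrist"); st()
o=np.hstack([cv2.resize(q["pixels"][110:210,210:310],(400,400)),cv2.resize(g["pixels"][130:230,160:260],(400,400))]); o=np.clip(255*(o/255.)**.5,0,255).astype(np.uint8);cv2.imwrite("pics/s7z.png",o[:,:,::-1]); save(w,"w7"); save(g,"g7")
k=w["pixels"].astype(int); k=(k[...,1]>1.35*k[...,0])&(k[...,1]>1.25*k[...,2])&(k[...,1]>25)
for d in finder.masks_of("pin",w)[:1]:
    m=d["pixels"]; print(d["extent"],d["confidence"])
    for z in (.044,.05,.056): print(z,fitcyl(w,m,z,z+.04,.012,[.5365,-.119]))
E
```

```text
time: 14.1
eef_pos: [0.5392, -0.1195, 0.0587]
tcp_rot: [0.99, 0.138, 0.0, 0.0]
contact_force: [-0.1, -0.5, 2.6]
opening: 0.263
time: 14.6
eef_pos: [0.539, -0.1194, 0.0585]
tcp_rot: [0.99, 0.138, -0.0, -0.0]
contact_force: [0.1, 0.2, 0.7]
opening: 0.599
time: 15.1
eef_pos: [0.5435, -0.1212, 0.1876]
tcp_rot: [0.99, 0.138, 0.007, 0.004]
contact_force: [0.8, -0.4, -0.1]
opening: 0.602
time: 15.5
eef_pos: [0.4743, -0.138, 0.1939]
tcp_rot: [0.99, 0.138, 0.001, 0.0]
contact_force: [0.2, -1.0, 0.5]
opening: 0.601
{'time': 15.65, 'qpos': [-0.488, -0.083, 2.0481, 0.0002, 1.1766, 0.8047], 'dq': [0.0018, 0.0039, -0.0009, -0.0006, 0.0036, -0.0015], 'joint_efforts': [-0.0966, -25.0337, -28.093, -0.0029, 0.0027, 0.0013], 'eef_pos': [0.4747, -0.1377, 0.1935], 'tcp_rot': [0.9904, 0.1385, 0.0, -0.0001], 'contact_force': [0.263, -0.7329, -0.2398], 'wrist_torque': [-0.0331, -0.0603, 0.0325], 'opening': 0.6029}
[247.2, 102.1, 273.3, 132.1] 0.91
0.044 (array([ 0.5376895 , -0.12057805]), 619.9015110445907, np.int64(605))
0.05 (array([ 0.53783362, -0.1205244 ]), 650.5324450217886, np.int64(605))
0.056 (array([ 0.53797756, -0.1204708 ]), 683.490891074005, np.int64(605))
```

View pics/w7.png

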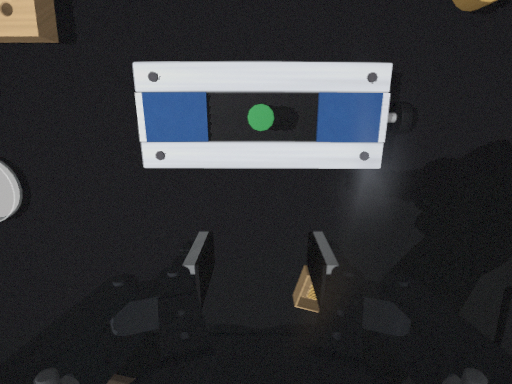

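View pics/s7z.png

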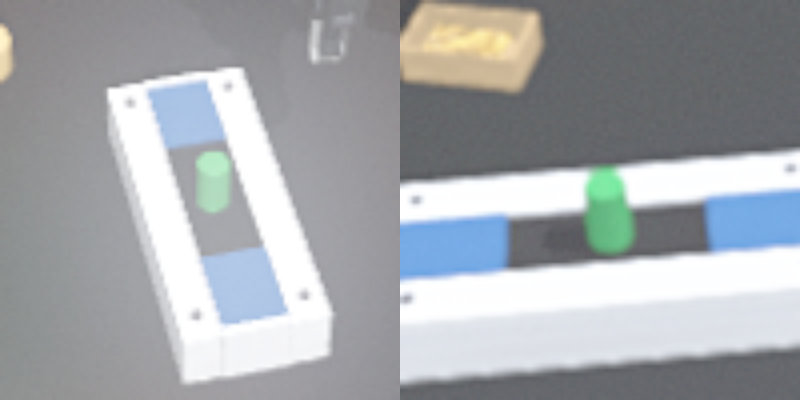

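View pics/g7.png

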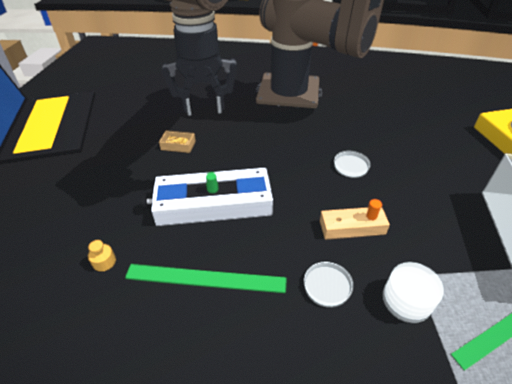

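The green head stands upright on the plate at (212,182) px in the scene view. The orange pin and the other things are unmoved and the gripper is clear, so I'll hand in.

```bash
python3 -c "from h import *;print(ticket.sign_off())"
```

```text
the job is handed in; nothing more can be done
None
```

The green pin is fully home in the rig's hole and released, and the job is handed in. It took about 16 s of the 51 s allowed.

- **Finding the hole:** I landed the tip about 13 mm to the -y side of the window's centre. I slid it along the middle line with about 3 N of press. After about 14 mm the contact force fell to zero and the tip dropped in, at about +2.5 mm from the window's centre. The cameras had already shown the hole as a faint dark disc there, so I knew roughly where to expect it.
- **Pushing home:** The pin went down in small steps, with up to about 3.5 N of side force that I relieved on the way. The shoulder met the plate at the expected height, and a final press read 4.8 N at about 2 mm of plate travel, which fits the spring. The highest force I read at the rig was about 5.2 N, well under the 20 N limit, though I only read it at the end of each move.
- **Last checks:** After letting go, the pin stands upright with its shoulder on the plate. The orange pin is still in the stand, nothing else looks moved, and the arm is clear of everything.
- **Disagreements:** Position estimates differed between views by up to about 7 mm for the network's raw points and 1–2 mm for the wrist-camera fits. While I was locating the pin, the network once mistook the green pin for the orange one, and I discarded that result.

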